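# Still the swinging scale hook and hang the weighing pan on it

### The arm

A 6-joint arm with a two-finger parallel gripper is mounted at the origin on a cart in front of the work surface, level with it; the furniture and walls round the work are solid. World frame = base frame: x ahead of the robot, y to its left, z up, the work surface at z = 0. Lengths are in m, angles in rad, forces in N, time in s.
With the tool pointing down it reaches from about 0.25 to 0.775 m from the base axis. Payload 4 kg.
Tool frame: the origin (TCP) lies between the finger pads; the fingertips stand 25 mm ahead of it and the grasp point (between the pads) lies 6 mm ahead of it (robot.tip_reach is the z of the fingertips in the tool frame, in m); z points along the fingers, y is the line along which they close (so a half turn about z gives the same grasp; the last joint's range is limited). The gripper opens to 94 mm and grips with 3 to 60 N. Pads are 16 mm wide; open, the fingers measure 119 mm over their backs; the gripper's body (75 mm by 177 mm) begins 78 mm behind the grasp point.
Start: joints at [-1.233, 0.087, 1.371, -0, 1.684, -0.103], TCP at [0.235, -0.497, 0.231] pointing down, gripper open.
Joint ranges: [-3.1, 3.1], [-0.76, 2.03], [0.27, 2.55], [-1.08, 4.22], [0.17, 2.65], [-2.57, 2.57]. Speed limits (rad/s): [2.79, 2.79, 3.14, 3.14, 3.14, 3.14].

### API

Orientations are given as [roll, pitch, yaw] about the fixed x, y, z axes, in that order (R = Rz(yaw) Ry(pitch) Rx(roll)).
In Python, from bench import robot gives the robot as it stands. The module is installed in compiled form; this text tells all that it offers.
- The arm moves only by the shell command python3 -m handwheel 'ROWS'. ROWS is JSON, a list of rows, each a list of 3 entries, a list of its own where there are three numbers: the turn, a rotation vector about the world's x, y, z in units of 90 degrees (1.0 is 90 degrees), then the shift along the world's x, y, z in units of 0.05 m (1.0 is 0.05 m), then the closure, from 0 (fully open) to 1 (shut). A call has 1 to 5 rows; each row shifts and turns the commanded pose from where the row before left it; what a row does not reach is not made up. A row lasts 1/10 s, in which the tool goes at most 50 mm and 8.59 degrees, less where a joint would pass 70% of its speed; a pose out of reach is approached as far as the arm can. A call with a number of a shift or a turn outside -1 to 1 is refused whole. A call with a gripper value outside its range is refused whole. The fingers move at their own pace and stop on an object; the grip force is fixed at half the most. Time passes only in rows, so rows that do not move let the fingers close. It gives the time, the measured TCP pose, the force, the opening and the grip force at its end, in the units of the state.
- robot.get_obs(): the state, without advancing time (a new reading comes with each control period).
- robot.snapshot(name): name is "side" or "top"; returns (picture, depth): 480x640x3 uint8, red, green, blue; 480x640 float32, m along the optical axis (not along the pixel's ray), 0 where there is no reading.
- robot.calibration(name): a dict with "mtx" (3x3 intrinsics, pixels), "extrinsics" (4x4, takes a point from camera to world coordinates). Camera axes: x right, y down, z forward; pixel columns grow to the right and rows downward; lengths in m; the calibration is good to about 2 mm. A picture is of the moment at which its call begins. calibration takes no time and is no camera call.
- robot.close_job(): hands the job in; it is judged then, once.
Trained networks look in the newest picture that a camera, given by its name, has taken for a name from the list of things; names that differ only in an ending like _2 or _b are one class to them, and where a whole thing is asked for, a point or a joint stands for the part that bears it (a point fixed in the world has none). Each returns a list of dicts, best first, with "p" (0 to 1); they miss things now and then, are a little off and sometimes report something else, mostly with a low value. They report only what shows in the picture. A call takes as long as a camera call. They do not tell look-alikes from the thing itself.
- robot.boxes_of(query, camera): "bbox" ([left, top, right, bottom] in pixels, round what is visible of it).
The state is a dict: "time": time; "joint_positions": joint angles; "qvel": joint speeds; "joint_torque": joint torques, N m; "tool_pos": TCP position; "ee_rot": TCP orientation; "wrist_force": force on the tool from outside, world axes, zero at the start; "wrist_torque": the same for the moment, N m; "width": finger opening in m; "finger_force": force on a finger pad.
Only numpy, scipy, OpenCV 4.12 (cv2) and the standard library are available. Lean on these libraries where they do the work, as an engineer would, in place of code of your own. Each camera call takes 0.05 s, during which the arm holds its last target. There are 200 camera calls.

### The job

Pick up the weighing pan by its black handle, lay the bar on top of its wire bail gently against the inside of the back of the swinging hook, above the hook's tip, and hold it there until the hook has stopped swinging. Then slide the bar down into the bend of the hook, pull the pan down a little (about 8 newtons on the hook, never more than 12) to make sure that it is seated, and let go so that it hangs level and still. Only the pan may touch the hook and its stand, and leave the other things on the bench alone.

Things in the scene. Friction and masses are not known exactly. Their poses are not given: they have to be found in the camera images.
- stand: Steel counter stand, fixed: dark foot plate (160 x 150 x 10 mm, at x = 35 to 195 mm), a 34 mm wide sleeve with a telescopic mast at x = 135 mm, and on top a 16 mm arm that reaches from the mast toward the robot and ends above the hook's pivot. Origin on the bench straight under the pivot; x points from the pivot to the mast (away from the robot), y left, z up.
- hook (a joint): Swing of the pendant hook about the stand's y axis, rad: 0 plumb, positive when its lower end is toward the robot. Swings nearly free of friction (0.22 to 0.34 rad either way, period about 0.7 s, for minutes); about 0.14 kg. Its pivot is 334 to 366 mm above the bench: the mast is clamped at another height each time, which no reading tells; find the bend by feel.
- hook_foot (a point): Point on the bench straight under the hook's pivot, with the stand's axes. The hook is a bent 7 mm rod in the x-z plane, open upward and toward the robot. Plumb, measured under the pivot: back upright from 72 to 152 mm, its inner face at x = 10.5 mm; bend 21 mm wide inside, a 6 mm bar resting in it has its axis at x = 0, 159 mm under the pivot; tip at x = -18 mm, its end 132 mm under the pivot.
- pan: Loose weighing pan: round metal dish 110 mm across, 34 mm high, about 0.2 kg, with a stiff wire bail (6 mm wire, 109 mm wide at the dish) and a black bar handle toward its -x. Origin at the centre of the underside, z up; the bail stands in its y-z plane.
- pan_bar (a point): Middle of the straight bar on top of the pan's bail, 130 mm above the pan's underside; the bar runs along the pan's y, 6 mm in diameter, 62 mm of it straight. Axes are the pan's. Hung level, the pan's weight balances about under this bar.
- pan_grip (a point): Middle of the pan's black handle, 30 mm above the pan's underside, 105 mm from the bar's plane toward the pan's -x; the handle is 70 mm long (pan x), 14 mm wide (pan y), 26 mm high. Axes are the pan's. To be gripped from above across its width.
- salt_shaker: Bystander: salt shaker 44 mm across, 90 mm high; origin at the centre of its underside.
- sauce_cup: Bystander: small steel sauce cup 61 mm across, 35 mm high; origin at the centre of its underside.
- bean_tin: Bystander: food tin 57 mm across, 72 mm high; origin at the centre of its underside.
Mind the look-alikes: they are no part of the job. Several things have the shape of the pan; the one meant has the colours described above.

How it is judged:
By the outcome, as a careful person would: the job done as asked, in the order asked, and still so for the second after the job is handed in, with the robot touching nothing.
It also fails if it takes over 64 s, if anything falls off the work surface, if the arm or the gripper's body presses on something with over 40 N, if the wrist force passes 120 N, or if a joint passes its speed limit or range.

## Working session

There is one attempt and no reset: what is moved stays moved. The work goes in short steps, Python scripts to look and compute and a shell command to move; the robot and the scene stay as the last step left them, time stands still between calls to the robot, and variables do not carry over. Pictures are saved under pics/ and viewed, at most 10 in all, crops included, and the job is handed in when it is done.

```bash
mkdir -p pics
cat > h.py <<'E'
import numpy as np, cv2
from bench import robot
def snap(cam,fn=None):
    p,d=robot.snapshot(cam)
    if fn: cv2.imwrite('pics/'+fn,cv2.cvtColor(p,cv2.COLOR_RGB2BGR))
    return p,d
def cloud(cam,d):
    c=robot.calibration(cam);K=np.array(c['mtx']);T=np.array(c['extrinsics'])
    v,u=np.mgrid[:480,:640]
    P=np.stack([(u-K[0,2])/K[0,0]*d,(v-K[1,2])/K[1,1]*d,d],-1)
    W=P@T[:3,:3].T+T[:3,3]; W[d<=0]=np.nan
    return W
E
python3 - <<'E'
from h import *
for c in ['top','side']:
    p,d=snap(c,c+'1.png'); np.save(c+'1.npy',cloud(c,d))
    for q in ['pan','stand','hook']:
        print(c,q,[(np.round(b['bbox']),round(b['p'],2)) for b in robot.boxes_of(q,c)])
    print(np.round(robot.calibration(c)['extrinsics'],3))
o=robot.get_obs(); print(o)
E
```

```text
top pan [(array([363., 276., 409., 308.]), 0.84), (array([298., 251., 330., 294.]), 0.82), (array([447., 268., 480., 300.]), 0.61)]
top stand [(array([216., 183., 259., 265.]), 0.58)]
top hook []
[[-1.69e-01 -8.82e-01  4.41e-01 -2.97e-01]
 [-9.86e-01  1.52e-01 -7.40e-02 -8.30e-02]
 [-1.00e-03 -4.47e-01 -8.94e-01  2.01e+00]
 [ 0.00e+00  0.00e+00  0.00e+00  1.00e+00]]
side pan [(array([268., 402., 328., 480.]), 0.89), (array([280., 251., 342., 296.]), 0.74), (array([255., 309., 305., 383.]), 0.66)]
side stand [(array([299., 137., 370., 249.]), 0.94)]
side hook [(array([296., 153., 314., 193.]), 0.69)]
[[ 0.979 -0.121  0.164  0.349]
 [-0.204 -0.554  0.807 -1.298]
 [-0.006 -0.824 -0.567  0.967]
 [ 0.     0.     0.     1.   ]]
{'time': 0.4, 'joint_positions': array([-1.23308022e+00,  8.73309607e-02,  1.37092603e+00, -5.96257018e-06,
        1.68360511e+00, -1.03090674e-01]), 'qvel': array([ 0.00062438, -0.00292145, -0.00358817, -0.000246  ,  0.00125793,
       -0.00083767]), 'joint_torque': array([-1.78793383e-03, -3.39510226e+01, -3.02113366e+01,  7.15384330e-02,
        2.58124532e-02, -4.67051268e-05]), 'tool_pos': array([ 0.23464727, -0.49736924,  0.23031943]), 'ee_rot': array([-3.14132403e+00, -2.18351293e-05,  4.40806105e-01]), 'wrist_force': array([-0.20345   , -0.83755352,  0.65660163]), 'wrist_torque': array([-0.01092377, -0.04617785, -0.037879  ]), 'finger_force': 0.0, 'width': 0.0939431793936884}
```

Run:
```python
import cv2
a=cv2.imread('pics/top1.png')[140:340,180:520]; b=cv2.imread('pics/side1.png')[100:480,180:440]
cv2.imwrite('pics/a.png',cv2.resize(a,None,fx=2.3,fy=2.3,interpolation=2)); cv2.imwrite('pics/b.png',cv2.resize(b,None,fx=1.57,fy=1.57,interpolation=2))
```

```text
(no output)
```

View pics/a.png

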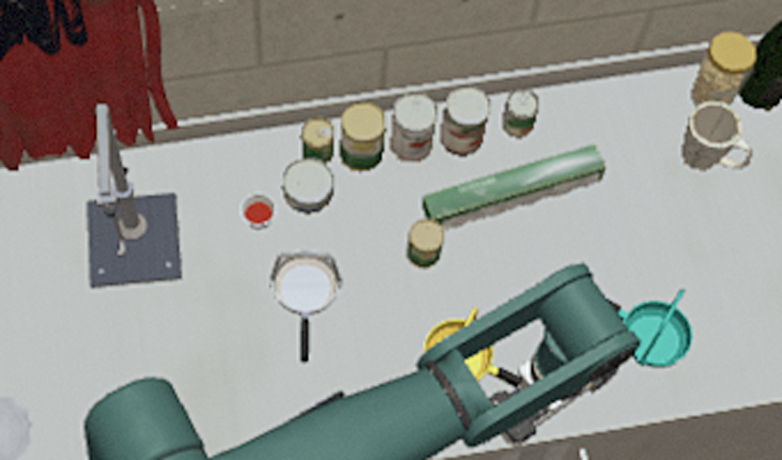

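View pics/b.png

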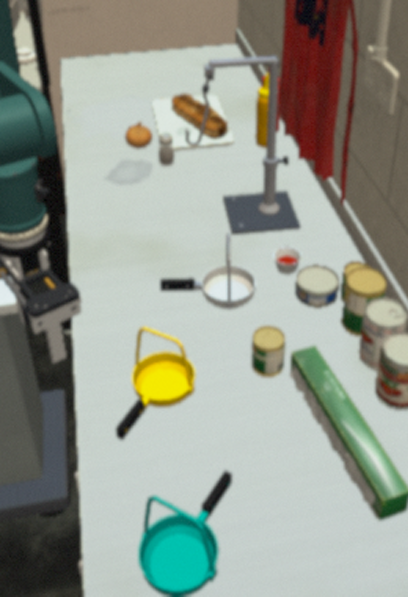

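The top view shows the metal pan (bbox 298–330, 251–294) with its black handle at about (312, 288). The stand's plate is at about (238, 244), and the hook hangs over it. The yellow and teal pans are the look-alikes. Next I'll measure the pan and stand.

Run:
```python
from h import *
for c,hb,pb,sb in [('top',(300,270,326,300),(296,248,332,296),(212,180,264,270)),('side',(278,272,306,290),(278,240,344,300),(290,130,375,255))]:
    W=np.load(c+'1.npy'); I=cv2.imread(f'pics/{c}1.png').max(2)
    def sel(b,f):
        w=W[b[1]:b[3],b[0]:b[2]].reshape(-1,3); i=I[b[1]:b[3],b[0]:b[2]].ravel()
        with np.errstate(invalid='ignore'): m=f(w,i)
        return w[m]
    h=sel(hb,lambda w,i:(i<70)&(w[:,2]>.012)&(w[:,2]<.08))
    (ctr,sz,an)=cv2.minAreaRect(h[:,:2].astype(np.float32)); print(c,'handle',len(h),ctr,sz,an,h.mean(0),np.percentile(h[:,2],[5,50,95]))
    d=sel(pb,lambda w,i:(w[:,2]>.006)&(w[:,2]<.05)&(i>100)); print('dish',cv2.minEnclosingCircle(d[:,:2].astype(np.float32)))
    b=sel(pb,lambda w,i:(w[:,2]>.1)&(w[:,2]<.15)); print('bail',len(b),b.mean(0) if len(b) else 0, cv2.minAreaRect(b[:,:2].astype(np.float32)) if len(b) else 0)
    s=sel(sb,lambda w,i:(i<110)&(abs(w[:,2]-.01)<.008)); print('plate',len(s),cv2.minAreaRect(s[:,:2].astype(np.float32)))
    a=sel(sb,lambda w,i:(w[:,2]>.31)); print('arm',len(a),cv2.minAreaRect(a[:,:2].astype(np.float32)),np.percentile(a[:,2],[2,50,98]))
    k=sel(sb,lambda w,i:(w[:,2]>.15)&(w[:,2]<.31)); print('mast+hook',np.round(k[::max(1,len(k)//25)],3).tolist())
```

```text
top handle 52 (0.46758782863616943, -0.20791395008563995) (0.007281028665602207, 0.06758304685354233) 80.3197250366211 [ 0.46614311 -0.20782769  0.04015813] [0.02796064 0.0412572  0.05011919]
dish ((0.5450199246406555, -0.21866022050380707), 0.10899092257022858)
bail 55 [ 0.56951398 -0.22639883  0.12733807] ((0.5680192112922668, -0.22701750695705414), (0.0896550863981247, 0.012526875361800194), 79.69453430175781)
plate 957 ((0.7567542195320129, 0.024055853486061096), (0.16745974123477936, 0.27973753213882446), 80.16966247558594)
arm 294 ((0.6521036624908447, 0.04066542536020279), (0.025044340640306473, 0.15329480171203613), 85.15127563476562) [0.31696376 0.38650392 0.39788375]
mast+hook [[0.824, 0.082, 0.283], [0.817, -0.017, 0.267], [0.829, 0.022, 0.253], [0.831, 0.061, 0.253], [0.865, -0.041, 0.171], [0.847, -0.002, 0.203], [0.834, 0.036, 0.229], [0.843, 0.072, 0.217], [0.86, -0.039, 0.158], [0.822, -0.023, 0.218], [0.813, 0.088, 0.249], [0.824, 0.084, 0.223], [0.82, 0.081, 0.222], [0.831, 0.076, 0.196], [0.835, 0.071, 0.182], [0.839, 0.066, 0.166], [0.834, 0.027, 0.155], [0.825, -
[... 772 characters left out ...]
35321), (0.29954054951667786, 0.1090555414557457), 34.48135757446289) [0.31294628 0.37177007 0.39533273]
mast+hook [[0.901, 0.654, 0.154], [0.822, 0.289, 0.288], [0.826, 0.198, 0.305], [0.821, 0.169, 0.302], [0.822, 0.169, 0.29], [0.824, 0.3, 0.221], [0.833, 0.274, 0.223], [0.824, 0.196, 0.25], [0.83, 0.152, 0.262], [0.829, 0.159, 0.251], [0.822, 0.16, 0.243], [0.827, 0.275, 0.18], [0.826, 0.313, 0.154], [0.728, 0.028, 0.292], [0.722, 0.029, 0.285], [0.727, 0.022, 0.28], [0.823, 0.191, 0.178], [0.812, 0.086, 0.224], [0.58, 0.041, 0.261], [0.734, 0.03, 0.241], [0.733, 0.027, 0.231], [0.73, 0.026, 0.221], [0.73, 0.024, 0.211], [0.566, 0.043, 0.208], [0.722, 0.03, 0.176], [0.729, 0.027, 0.153]]
```

```bash
python3 - <<'E'
from h import *
for c,sb in [('top',(212,180,264,270)),('side',(290,130,375,255))]:
    W=np.load(c+'1.npy'); I=cv2.imread(f'pics/{c}1.png').max(2)
    w=W[sb[1]:sb[3],sb[0]:sb[2]].reshape(-1,3); i=I[sb[1]:sb[3],sb[0]:sb[2]].ravel()
    box=(w[:,0]>.5)&(w[:,0]<.81)&(abs(w[:,1]-.04)<.1)
    s=w[box&(i<110)&(abs(w[:,2]-.01)<.006)]; r=cv2.minAreaRect(s[:,:2].astype(np.float32)); print(c,'plate',len(s),r)
    box&=abs(w[:,1]-.035)<.03
    a=w[box&(w[:,2]>.34)&(w[:,2]<.41)&(w[:,0]<.70)]; print(' arm line',np.polyfit(a[:,0],a[:,1],1),a[:,0].min(),'z',np.percentile(a[:,2],[5,50,95]),'y@.65',np.polyval(np.polyfit(a[:,0],a[:,1],1),.65))
    m=w[box&(w[:,2]>.05)&(w[:,2]<.3)&(w[:,0]>.68)&(w[:,0]<.76)]; print(' mast',len(m),np.median(m,0))
    k=w[box&(w[:,2]>.1)&(w[:,2]<.37)&(w[:,0]<.66)]; print(' hook',len(k)); print(np.round(k,3).tolist()[::3])
W=np.load('side1.npy')
for n in ['salt_shaker','sauce_cup','bean_tin']:
  for b in robot.boxes_of(n,'side'):
    l,t,r,q=[int(round(x)) for x in b['bbox']]; w=W[t:q,l:r].reshape(-1,3); w=w[(w[:,2]>.02)&(w[:,2]<.1)]; print(n,round(b['p'],2),b['bbox'],np.nanmedian(w,0))
E
python3 -c "
import cv2
a=cv2.imread('pics/side1.png')[125:260,270:390]
cv2.imwrite('pics/c.png',cv2.resize(a,None,fx=4.4,fy=4.4,interpolation=2))"
```

```text
top plate 791 ((0.7014710307121277, 0.03801789879798889), (0.1458524465560913, 0.1593243032693863), 86.29656982421875)
 arm line [-0.05778705  0.0795814 ] 0.5764175787173096 z [0.36456423 0.38785599 0.39638627] y@.65 0.0420198222695164
 mast 239 [0.71405271 0.03591996 0.15323456]
 hook 68
[[0.592, 0.034, 0.362], [0.582, 0.059, 0.369], [0.58, 0.038, 0.366], [0.578, 0.047, 0.366], [0.577, 0.038, 0.365], [0.579, 0.048, 0.358], [0.588, 0.041, 0.337], [0.587, 0.044, 0.333], [0.585, 0.048, 0.331], [0.588, 0.049, 0.32], [0.608, 0.043, 0.278], [0.601, 0.047, 0.278], [0.603, 0.045, 0.265], [0.608, 0.043, 0.247], [0.607, 0.048, 0.235], [0.609, 0.043, 0.223], [0.607, 0.048, 0.212], [0.606, 0.045, 0.207], [0.599, 0.046, 0.205], [0.602, 0.044, 0.19], [0.579, 0.049, 0.224], [0.574, 0.05, 0.228], [0.578, 0.048, 0.21]]
side plate 754 ((0.7051805257797241, 0.030150335282087326), (0.14577090740203857, 0.15205155313014984), 85.98178100585938)
 arm line [-0.05056984  0.06732869] 0.5816982209142683 z [0.35876626 0.38706627 0.39504939] y@.65 0.034458301492631335
 mast 438 [0.72453831 0.02676534 0.15312823
[... 688 characters left out ...]
0.261], [0.575, 0.048, 0.25], [0.573, 0.04, 0.251], [0.577, 0.041, 0.246], [0.539, 0.042, 0.242], [0.574, 0.046, 0.236], [0.543, 0.046, 0.236], [0.539, 0.044, 0.233], [0.573, 0.044, 0.23], [0.547, 0.051, 0.225], [0.539, 0.045, 0.225], [0.569, 0.04, 0.225], [0.542, 0.043, 0.222], [0.54, 0.051, 0.215], [0.57, 0.046, 0.213], [0.545, 0.043, 0.214], [0.57, 0.045, 0.21], [0.549, 0.046, 0.208], [0.56, 0.049, 0.205], [0.546, 0.05, 0.203], [0.555, 0.04, 0.207]]
salt_shaker 0.52 [278.2, 183.0, 286.7, 206.7] [0.51573862 0.29772846 0.05737158]
sauce_cup 0.47 [355.4, 260.4, 371.4, 272.8] [ 0.7121212  -0.172413    0.02618052]
bean_tin 0.86 [344.2, 309.2, 364.0, 341.5] [ 0.60260864 -0.44951659  0.06800483]
```

View pics/c.png

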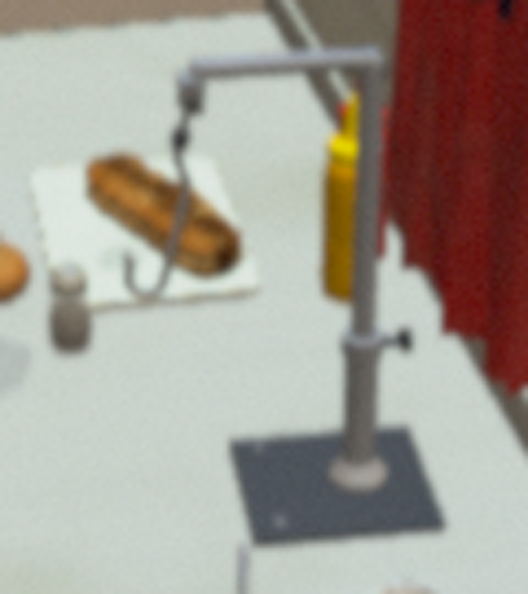

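The hook is swinging, and its bend is at about z = 0.2. That gives a pivot at about (0.59, 0.0415, 0.36) and a stand yaw of about -0.06. The pan handle is at (0.47, -0.212) with yaw -0.17. Now moving above the handle.

```bash
python3 -m handwheel '[[[0,0,-0.039],[0.47,0.57,0],0],[[0,0,-0.039],[0.47,0.57,0],0],[[0,0,-0.039],[0.47,0.57,0],0],[[0,0,-0.039],[0.47,0.57,0],0],[[0,0,-0.039],[0.47,0.57,0],0]]'
python3 -m handwheel '[[[0,0,-0.039],[0.47,0.57,0],0],[[0,0,-0.039],[0.47,0.57,0],0],[[0,0,-0.039],[0.47,0.57,0],0],[[0,0,-0.039],[0.47,0.57,0],0],[[0,0,-0.039],[0.47,0.57,0],0]]'
python3 -m handwheel '[[[0,0,0],[0,0,-0.6],0],[[0,0,0],[0,0,-0.6],0],[[0,0,0],[0,0,-0.6],0],[[0,0,0],[0,0,-0.4],0],[[0,0,0],[0,0,0],0]]'
python3 - <<'E'
from h import *
p,d=snap('side','s2.png'); W=cloud('side',d); np.save('s2.npy',W)
cv2.imwrite('pics/s2c.png',cv2.resize(cv2.imread('pics/s2.png')[200:320,200:360],None,fx=4,fy=4,interpolation=2))
E
```

```text
time: 1.05
tool_pos: [0.3529, -0.3538, 0.2307]
ee_rot: [3.141, -0.0, 0.132]
wrist_force: [1.2, -0.6, -0.1]
width: 0.0941
finger_force: 0.0
time: 1.55
tool_pos: [0.4705, -0.2112, 0.2307]
ee_rot: [3.141, -0.001, -0.174]
wrist_force: [0.2, -0.0, -0.3]
width: 0.0939
finger_force: 0.0
time: 2.05
tool_pos: [0.4675, -0.2111, 0.1169]
ee_rot: [-3.139, 0.007, -0.172]
wrist_force: [0.8, -0.1, -0.3]
width: 0.094
finger_force: 0.0
```

View pics/s2c.png

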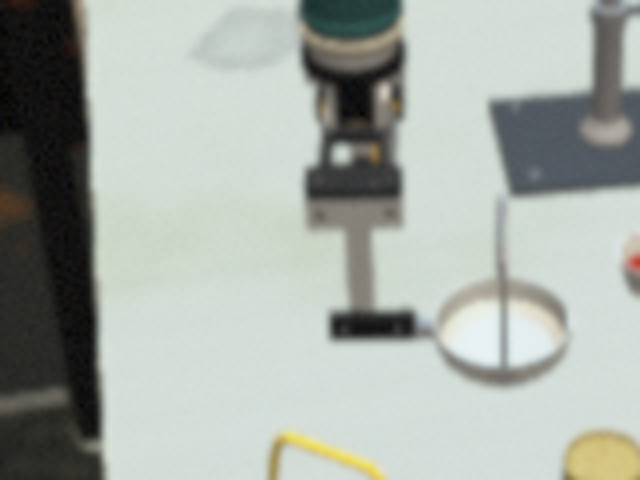

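The finger hangs above the handle, which is centred at crop (373, 325), and the two line up. Lowering and gripping.

```bash
python3 -m handwheel '[[[0,0,0],[0,0,-0.5],0],[[0,0,0],[0,0,-0.5],0],[[0,0,0],[0,0,-0.4],0],[[0,0,0],[0,0,-0.28],0],[[0,0,0],[0,0,0],0]]'
python3 -m handwheel '[[[0,0,0],[0,0,0],1],[[0,0,0],[0,0,0],1],[[0,0,0],[0,0,0],1],[[0,0,0],[0,0,0],1],[[0,0,0],[0,0,0],1]]'
python3 -m handwheel '[[[0,0,0],[0,0,0],1],[[0,0,0],[0,0,0],1],[[0,0,0],[0,0,0],1]]'
```

```text
time: 2.6
tool_pos: [0.4692, -0.2122, 0.0358]
ee_rot: [-3.141, 0.002, -0.172]
wrist_force: [-0.4, -0.1, 0.4]
width: 0.094
finger_force: 0.0
time: 3.1
tool_pos: [0.4699, -0.2126, 0.037]
ee_rot: [3.141, -0.001, -0.172]
wrist_force: [-0.5, 0.6, 1.0]
width: 0.0571
finger_force: 0.0
time: 3.4
tool_pos: [0.4696, -0.2124, 0.0364]
ee_rot: [-3.142, 0.0, -0.172]
wrist_force: [1.7, 0.2, -0.2]
width: 0.0333
finger_force: 0.0
```

```bash
python3 -m handwheel '[[[0,0,0],[0,0,0],1],[[0,0,0],[0,0,0],1],[[0,0,0],[0,0,0],1],[[0,0,0],[0,0,0],1],[[0,0,0],[0,0,0],1]]'
python3 -m handwheel '[[[0,0,0],[0,0,0.1],1],[[0,0,0],[0,0,0.3],1],[[0,0,0],[0,0,0.4],1],[[0,0,0],[0,0,0.4],1],[[0,0,0],[0,0,0.4],1]]'
python3 -m handwheel '[[[0,0,0],[0,0,0.4],1],[[0,0,0],[0,0,0.3],1],[[0,0,0],[0,0,0.2],1],[[0,0,0],[0,0,0],1],[[0,0,0],[0,0,0],1]]'
python3 - <<'E'
from h import *
p,d=snap('side','s3.png'); W=cloud('side',d); np.save('s3.npy',W)
print([(np.round(b['bbox']),round(b['p'],2)) for b in robot.boxes_of('pan','side')])
p,d=snap('top','t3.png'); np.save('t3.npy',cloud('top',d))
print([(np.round(b['bbox']),round(b['p'],2)) for b in robot.boxes_of('pan','top')])
o=robot.get_obs(); print(o['tool_pos'],o['wrist_force'],o['wrist_torque'])
cv2.imwrite('pics/s3c.png',cv2.resize(cv2.imread('pics/s3.png')[140:300,220:420],None,fx=4,fy=3.7,interpolation=2))
E
```

```text
time: 3.9
tool_pos: [0.4696, -0.2124, 0.0364]
ee_rot: [3.142, 0.0, -0.172]
wrist_force: [0.1, 0.5, -1.0]
width: 0.0139
finger_force: 30.0
time: 4.4
tool_pos: [0.469, -0.2122, 0.1169]
ee_rot: [-3.141, 0.002, -0.172]
wrist_force: [0.2, -0.8, -1.5]
width: 0.0135
finger_force: 30.0
time: 4.9
tool_pos: [0.4693, -0.2123, 0.1608]
ee_rot: [-3.141, 0.001, -0.172]
wrist_force: [-0.2, -0.1, -1.8]
width: 0.0137
finger_force: 30.0
[(array([266., 399., 328., 480.]), 0.76), (array([279., 214., 345., 265.]), 0.61), (array([255., 306., 305., 384.]), 0.57)]
[(array([430., 264., 482., 301.]), 0.64), (array([365., 278., 414., 314.]), 0.62)]
[ 0.46906095 -0.21212257  0.16022686] [ 1.30691058 -0.50933675 -1.40119012] [ 0.11295579  0.22209565 -0.02671586]
```

View pics/s3c.png

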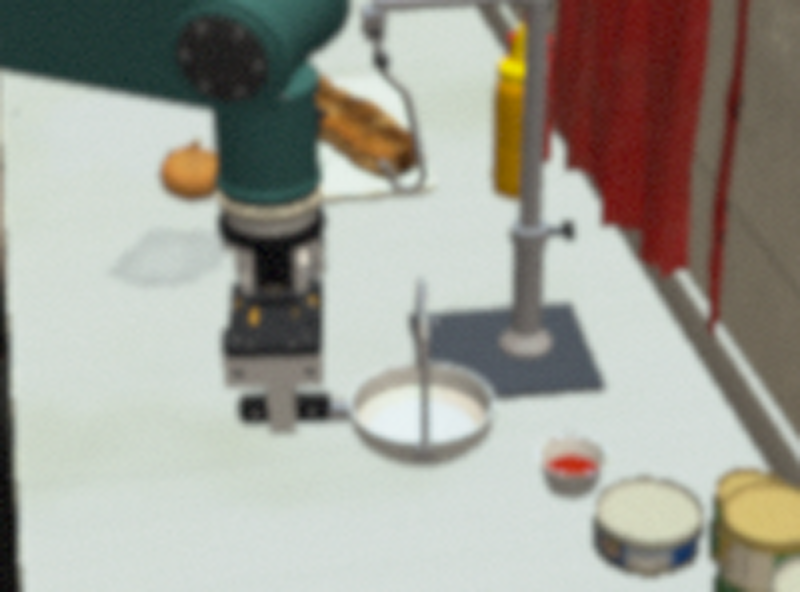

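The pan is held, near level. Now measuring the bar relative to the TCP.

Run:
```python
from h import *
for c in 'st':
    W=np.load(c+'3.npy').reshape(-1,3)
    e=W-np.array([.469,-.2122,.1605]); ca,sa=np.cos(-.172),np.sin(-.172)
    x=e[:,0]*ca+e[:,1]*sa; y=-e[:,0]*sa+e[:,1]*ca; z=e[:,2]
    m=(x>.06)&(x<.16)&(abs(y)<.08)
    b=m&(z>.06)&(z<.13)
    print(c,b.sum()); P=np.c_[x,y,z]
    for lo,hi in [(0,.03),(.03,.06),(.06,.08),(.08,.09),(.09,.11)]:
        k=m&(z>lo)&(z<hi)&((abs(y)>.03)|(z>.07)); print(lo,k.sum(),np.round(np.median(P[k],0),4) if k.any() else '',np.round([y[k].min(),y[k].max()],3) if k.any() else '')
    k=b&(z>.075);print(np.polyfit(y[k],x[k],1),np.percentile(z[k],[5,50,95]))
```

```text
s 56
0 42 [ 0.105  -0.0504  0.0031] [-0.059  0.053]
0.03 28 [ 0.105  -0.0493  0.0448] [-0.055  0.052]
0.06 15 [ 0.1049 -0.0454  0.0693] [-0.051  0.041]
0.08 7 [ 0.1076 -0.0412  0.086 ] [-0.045 -0.039]
0.09 34 [ 0.1061 -0.0088  0.0975] [-0.043  0.033]
[-0.00722286  0.10609037] [0.07764703 0.09687475 0.10018172]
t 0
0 8 [0.0984 0.0557 0.0089] [-0.048  0.056]
0.03 8 [0.0999 0.0518 0.0425] [0.048 0.052]
0.06 0  
0.08 0  
0.09 0  Traceback (most recent call last):
  File "<stdin>", line 11, in <module>
    raise TypeError("expected non-empty vector for x")
TypeError: expected non-empty vector for x
```

```bash
python3 -m handwheel '[[[0,0,0],[-0.2,0.2,0],1],[[0,0,0.007],[-0.2,0.4,0],1],[[0,0,0.007],[-0.2,0.5,0],1],[[0,0,0.007],[-0.2,0.5,0],1],[[0,0,0.007],[-0.1,0.5,0],1]]'
python3 -m handwheel '[[[0,0,0.007],[-0.1,0.5,0],1],[[0,0,0.007],[-0.1,0.5,0],1],[[0,0,0.007],[-0.08,0.5,0],1],[[0,0,0.007],[0,0.5,0],1],[[0,0,0.007],[0,0.5,0],1]]'
python3 -m handwheel '[[[0,0,0.008],[0,0.4,0],1],[[0,0,0],[0,0.2,0],1],[[0,0,0],[0,0.09,0],1],[[0,0,0],[0,0,0],1],[[0,0,0],[0,0,0],1]]'
python3 - <<'E'
from h import *
p,d=snap('side','s4.png'); Ws=cloud('side',d); t0=robot.get_obs()
print(t0['tool_pos'],t0['wrist_force'],t0['wrist_torque'])
for c in ['side','top']:
    if c=='top': p,d=snap('top','t4.png'); Ws=cloud('top',d)
    W=Ws.reshape(-1,3); e=W-np.array([.5895,.0415,0]); ca,sa=np.cos(-.06),np.sin(-.06)
    x=e[:,0]*ca+e[:,1]*sa; y=-e[:,0]*sa+e[:,1]*ca; z=e[:,2]; P=np.c_[x,y,z]
    k=(x>-.1)&(x<-.055)&(abs(y)<.035)&(z>.235)&(z<.28); print(c,'bar',k.sum(),np.round(np.median(P[k],0),4),np.percentile(z[k],[10,90]) if k.any() else '')
    k=(x>-.055)&(x<.07)&(abs(y)<.03)&(z>.15)&(z<.33); print('hook',k.sum(),np.median(y[k]));
    print(np.round(P[k][:,[0,2]],3).tolist()[::3])
cv2.imwrite('pics/s4c.png',cv2.resize(cv2.imread('pics/s4.png')[100:260,220:420],None,fx=4,fy=3.7,interpolation=2))
E
```

```text
time: 5.6
tool_pos: [0.4229, -0.1059, 0.1611]
ee_rot: [-3.141, 0.001, -0.128]
wrist_force: [0.1, 0.1, -2.7]
width: 0.0138
finger_force: 30.0
time: 6.1
tool_pos: [0.4093, 0.0189, 0.1613]
ee_rot: [-3.141, 0.0, -0.072]
wrist_force: [-0.2, -0.8, -1.6]
width: 0.0138
finger_force: 30.0
time: 6.6
tool_pos: [0.4106, 0.0515, 0.1614]
ee_rot: [3.141, 0.0, -0.061]
wrist_force: [-1.8, -0.3, -1.7]
width: 0.0139
finger_force: 30.0
[0.41062667 0.05137849 0.16144874] [ 0.49575838 -0.12338076 -2.15309698] [ 0.04105991  0.23571585 -0.04797065]
side bar 19 [-0.0731 -0.0072  0.2592] [0.25638827 0.26093966]
hook 123 0.0008820035964659439
[[0.002, 0.329], [-0.001, 0.327], [-0.005, 0.32], [-0.0, 0.311], [-0.001, 0.306], [0.002, 0.302], [0.005, 0.299], [0.001, 0.294], [0.005, 0.29], [0.001, 0.282], [0.002, 0.277], [-0.002, 0.271], [0.001, 0.269], [-0.003, 0.262], [-0.002, 0.255], [-0.006, 0.248], [-0.003, 0.246], [-0.006, 0.237], [-0.036, 0.235], [-0.04, 0.232], [-0.006, 0.229], [-0.009, 0.225], [-0.033, 0.223], [-0.04, 0.219], [-0.01, 0.217], [-0.037, 0.216], [-0.01, 0.215], [-0.034, 0.213], [-0.038, 0.21], [-0.017, 0.208], [-0.035, 0.207], [-0.024, 0.204], [-0.013, 0.201], [-0.021, 0.2], [-0.033, 0.159], [-0.023, 0.159], [-0.023, 0.16], [-0.026, 0.151], [-0.024, 0.155], [-0.022, 0.158], [-0.028, 0.162]]
top bar 0 [nan nan nan] 
hook 31 0.0051671128698147755
[[-0.011, 0.33], [-0.011, 0.321], [-0.011, 0.314], [-0.005, 0.288], [-0.003, 0.276], [-0.007, 0.271], [-0.008, 0.263], [-0.014, 0.268], [-0.014, 0.254], [-0.014, 0.246], [-0.017, 0.242]]
  return _methods._mean(a, axis=axis, dtype=dtype,
  ret = um.true_divide(
```

View pics/s4c.png

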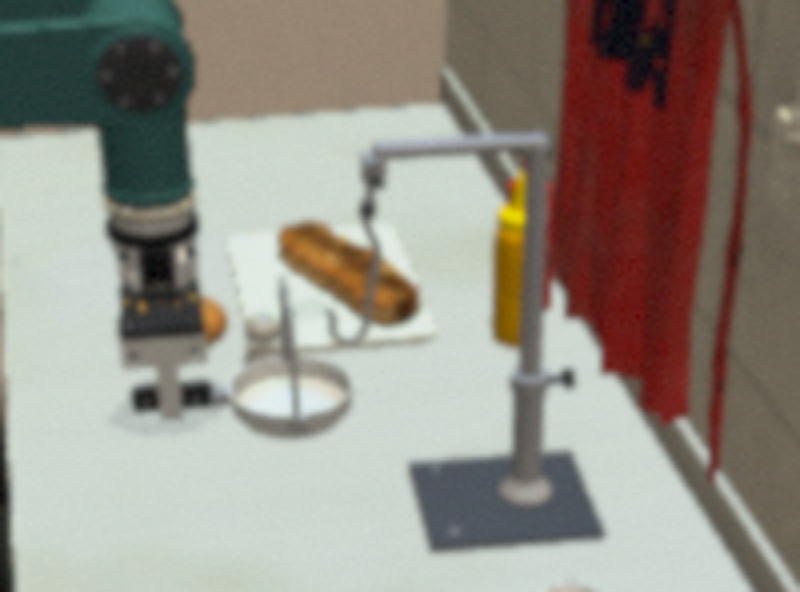

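The bar is held in front of the hook, with its axis at about z = 0.2565. The hook tip is at about z = 0.236, so the pivot is at about 0.364. I'll raise 4 mm, move 4 mm in +y, then approach and advance slowly.

```bash
python3 -m handwheel '[[[0,0,0],[0.1,0.03,0.08],1],[[0,0,0],[0.2,0,0],1],[[0,0,0],[0.2,0,0],1],[[0,0,0],[0.15,0,0],1],[[0,0,0],[0.08,0,0],1]]'
python3 -m handwheel '[[[0,0,0],[0.02,0,0],1],[[0,0,0],[0.02,0,0],1],[[0,0,0],[0.02,0,0],1],[[0,0,0],[0.02,0,0],1],[[0,0,0],[0.02,0,0],1]]'
python3 -m handwheel '[[[0,0,0],[0.02,0,0],1],[[0,0,0],[0.02,0,0],1],[[0,0,0],[0.02,0,0],1],[[0,0,0],[0.02,0,0],1],[[0,0,0],[0.02,0,0],1]]'
python3 -m handwheel '[[[0,0,0],[0.02,0,0],1],[[0,0,0],[0.02,0,0],1],[[0,0,0],[0.02,0,0],1],[[0,0,0],[0.02,0,0],1],[[0,0,0],[0.02,0,0],1]]'
python3 - <<'E'
from h import *
for i in range(6):
    p,d=snap('side','s5.png' if i==0 else None); W=cloud('side',d).reshape(-1,3); o=robot.get_obs()
    e=W-np.array([.5895,.0415,0]); ca,sa=np.cos(-.06),np.sin(-.06)
    x=e[:,0]*ca+e[:,1]*sa; y=-e[:,0]*sa+e[:,1]*ca; z=e[:,2]
    k=(abs(x)<.06)&(abs(y)<.012)&(z>.28)&(z<.32); k2=(abs(x)<.08)&(abs(y)<.012)&(z>.19)&(z<.205)
    print(round(o['time'],2),np.round(o['wrist_force'],1),'upper x',np.median(x[k]).round(4),'bend x',np.median(x[k2]).round(4),k2.sum(), np.round(o['tool_pos'],4))
E
```

```text
time: 7.2
tool_pos: [0.4481, 0.0535, 0.1653]
ee_rot: [3.141, 0.0, -0.06]
wrist_force: [-0.0, -0.5, -1.8]
width: 0.0138
finger_force: 30.0
time: 7.7
tool_pos: [0.4521, 0.0536, 0.1656]
ee_rot: [3.142, -0.0, -0.06]
wrist_force: [0.4, -0.7, -2.1]
width: 0.0139
finger_force: 30.0
time: 8.2
tool_pos: [0.4572, 0.0535, 0.1655]
ee_rot: [3.141, 0.0, -0.06]
wrist_force: [0.3, -0.5, -2.1]
width: 0.0137
finger_force: 30.0
time: 8.7
tool_pos: [0.4623, 0.0535, 0.1655]
ee_rot: [3.141, 0.0, -0.06]
wrist_force: [-0.1, 0.8, -1.6]
width: 0.0138
finger_force: 30.0
8.75 [-0.2 -0.9 -2.3] upper x 0.0084 bend x -0.0068 11 [0.4624 0.0535 0.1655]
8.8 [-0.1 -0.  -1.4] upper x 0.0018 bend x -0.0237 7 [0.4623 0.0536 0.1655]
8.85 [-1.2 -0.3 -2.1] upper x -0.0015 bend x -0.0308 7 [0.4622 0.0535 0.1655]
8.9 [-0.2  0.8 -2.2] upper x -0.0041 bend x -0.0357 2 [0.4622 0.0536 0.1655]
8.95 [ 0.6 -0.6 -2.4] upper x -0.0016 bend x -0.0325 2 [0.4621 0.0536 0.1655]
9.0 [ 0.   0.9 -1.7] upper x 0.0017 bend x -0.0238 6 [0.4621 0.0535 0.1655]
```

```bash
python3 -m handwheel '[[[0,0,0],[0.02,0,0],1],[[0,0,0],[0.02,0,0],1],[[0,0,0],[0.02,0,0],1],[[0,0,0],[0.02,0,0],1],[[0,0,0],[0.02,0,0],1]]'
python3 -m handwheel '[[[0,0,0],[0.02,0,0],1],[[0,0,0],[0.02,0,0],1],[[0,0,0],[0.02,0,0],1],[[0,0,0],[0.02,0,0],1],[[0,0,0],[0.02,0,0],1]]'
python3 -m handwheel '[[[0,0,0],[0.02,0,0],1],[[0,0,0],[0.02,0,0],1],[[0,0,0],[0.02,0,0],1],[[0,0,0],[0.02,0,0],1],[[0,0,0],[0.02,0,0],1]]'
python3 -m handwheel '[[[0,0,0],[0.02,0,0],1],[[0,0,0],[0.02,0,0],1],[[0,0,0],[0.02,0,0],1],[[0,0,0],[0.02,0,0],1],[[0,0,0],[0.02,0,0],1]]'
cat > sw.py <<'E'
from h import *
import sys
n=int(sys.argv[1])
for i in range(n):
    p,d=snap('side',sys.argv[2] if i==0 else None); W=cloud('side',d).reshape(-1,3); o=robot.get_obs()
    e=W-np.array([.5895,.0415,0]); ca,sa=np.cos(-.06),np.sin(-.06)
    x=e[:,0]*ca+e[:,1]*sa; y=-e[:,0]*sa+e[:,1]*ca; z=e[:,2]
    k=(abs(x)<.06)&(abs(y)<.012)&(z>.28)&(z<.32); k2=(abs(x)<.08)&(abs(y)<.012)&(z>.19)&(z<.205)
    print(round(o['time'],2),np.round(o['wrist_force'],1),'upper x',np.median(x[k]).round(4),'bend x',np.median(x[k2]).round(4) if k2.any() else '',k2.sum(), np.round(o['tool_pos'],4))
E
python3 sw.py 8 s6.png
```

```text
time: 9.5
tool_pos: [0.4673, 0.0536, 0.1655]
ee_rot: [3.142, 0.0, -0.06]
wrist_force: [-0.2, -0.3, -2.0]
width: 0.0138
finger_force: 30.0
time: 10.0
tool_pos: [0.4723, 0.0536, 0.1655]
ee_rot: [3.141, -0.0, -0.06]
wrist_force: [0.2, -0.3, -2.1]
width: 0.0136
finger_force: 30.0
time: 10.5
tool_pos: [0.4773, 0.0535, 0.1655]
ee_rot: [3.141, 0.0, -0.06]
wrist_force: [-0.5, 0.1, -2.4]
width: 0.0141
finger_force: 30.0
time: 11.0
tool_pos: [0.4823, 0.0535, 0.1655]
ee_rot: [3.142, -0.0, -0.06]
wrist_force: [-0.4, 0.1, -2.1]
width: 0.0137
finger_force: 30.0
11.05 [ 0.3  1.1 -2.2] upper x 0.0146 bend x 0.0007 13 [0.4824 0.0535 0.1655]
11.1 [ 0.3 -1.5 -2.3] upper x 0.016 bend x 0.0104 9 [0.4823 0.0535 0.1655]
11.15 [ 0.2  0.3 -2.3] upper x 0.0185 bend x 0.0143 11 [0.4822 0.0536 0.1655]
11.2 [ 0.6 -0.  -2.6] upper x 0.0182 bend x 0.0155 10 [0.4822 0.0535 0.1655]
11.25 [-0.4 -0.1 -3.1] upper x 0.0184 bend x 0.0159 10 [0.4822 0.0535 0.1655]
11.3 [-0.5 -0.1 -2.1] upper x 0.0151 bend x 0.0106 9 [0.4821 0.0535 0.1655]
11.35 [-0.4 -0.2 -1.7] upper x 0.0115 bend x -0.0016 8 [0.4821 0.0536 0.1655]
11.4 [-0.1  0.6 -2.2] upper x 0.0088 bend x -0.0103 10 [0.4821 0.0536 0.1655]
```

```bash
python3 -m handwheel '[[[0,0,0],[0.02,0,0],1],[[0,0,0],[0.02,0,0],1],[[0,0,0],[0.02,0,0],1],[[0,0,0],[0.02,0,0],1],[[0,0,0],[0.02,0,0],1]]'
python3 -m handwheel '[[[0,0,0],[0.02,0,0],1],[[0,0,0],[0.02,0,0],1],[[0,0,0],[0.02,0,0],1],[[0,0,0],[0.02,0,0],1],[[0,0,0],[0.02,0,0],1]]'
python3 -m handwheel '[[[0,0,0],[0.02,0,0],1],[[0,0,0],[0.02,0,0],1],[[0,0,0],[0.02,0,0],1],[[0,0,0],[0.02,0,0],1],[[0,0,0],[0.02,0,0],1]]'
python3 -m handwheel '[[[0,0,0],[0,0,0],1],[[0,0,0],[0,0,0],1],[[0,0,0],[0,0,0],1],[[0,0,0],[0,0,0],1],[[0,0,0],[0,0,0],1]]'
python3 sw.py 9 s7.png
python3 -c "
import cv2
a=cv2.imread('pics/s7.png')[120:230,260:380]
cv2.imwrite('pics/s7c.png',cv2.resize(a,None,fx=5,fy=5,interpolation=2))"
```

```text
time: 11.9
tool_pos: [0.4873, 0.0535, 0.1655]
ee_rot: [3.141, 0.0, -0.06]
wrist_force: [-1.3, -0.7, -1.9]
width: 0.0142
finger_force: 30.0
time: 12.4
tool_pos: [0.4922, 0.0536, 0.1655]
ee_rot: [3.141, 0.0, -0.06]
wrist_force: [-0.4, -0.3, -1.5]
width: 0.0137
finger_force: 30.0
time: 12.9
tool_pos: [0.4973, 0.0536, 0.1655]
ee_rot: [3.141, -0.0, -0.06]
wrist_force: [0.4, 0.8, -2.3]
width: 0.0141
finger_force: 30.0
time: 13.4
tool_pos: [0.4971, 0.0535, 0.1655]
ee_rot: [3.141, 0.0, -0.06]
wrist_force: [-1.4, -1.3, -2.3]
width: 0.0136
finger_force: 30.0
13.45 [-0.1  0.6 -2.5] upper x 0.0149 bend x 0.0055 12 [0.4971 0.0536 0.1655]
13.5 [-0.1  0.2 -0.7] upper x 0.0151 bend x 0.0041 11 [0.4971 0.0536 0.1655]
13.55 [ 0.2  0.8 -3.3] upper x 0.0155 bend x 0.0054 12 [0.4971 0.0536 0.1655]
13.6 [-0.  -0.3 -1.9] upper x 0.0147 bend x 0.0042 13 [0.4971 0.0535 0.1655]
13.65 [-0.2 -0.4 -2.5] upper x 0.0155 bend x 0.0051 12 [0.4972 0.0536 0.1655]
13.7 [ 0.3 -0.2 -2.4] upper x 0.015 bend x 0.0073 10 [0.4972 0.0536 0.1655]
13.75 [-0.5  0.4 -2.3] upper x 0.0152 bend x 0.0055 12 [0.4972 0.0536 0.1655]
13.8 [-0.1 -0.  -1.9] upper x 0.0154 bend x 0.0041 13 [0.4972 0.0536 0.1655]
13.85 [-0.2 -0.1 -1.9] upper x 0.0152 bend x 0.0071 11 [0.4971 0.0536 0.1655]
```

View pics/s7c.png

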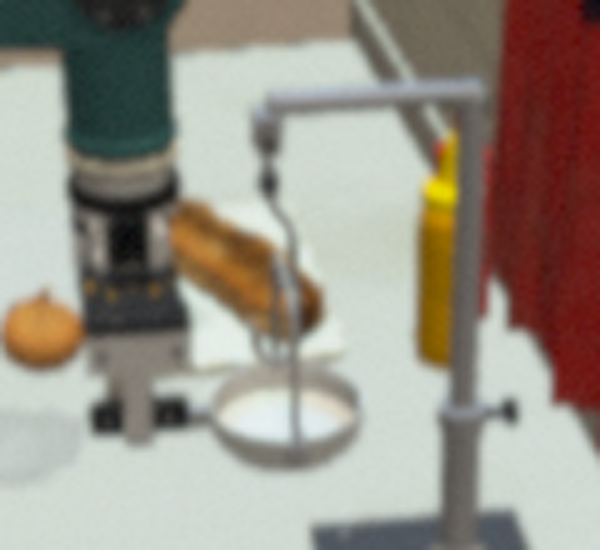

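The hook is at rest against the bar: bend x has been steady at about 0.005 for 0.4 s, and the bar's crossing is at crop (290, 280). I'll hold a little longer, then slide down.

```bash
python3 -m handwheel '[[[0,0,0],[0,0,0],1],[[0,0,0],[0,0,0],1],[[0,0,0],[0,0,0],1],[[0,0,0],[0,0,0],1],[[0,0,0],[0,0,0],1]]'
python3 -m handwheel '[[[0,0,0],[0,0,0],1],[[0,0,0],[0,0,0],1],[[0,0,0],[0,0,0],1],[[0,0,0],[0,0,0],1],[[0,0,0],[0,0,0],1]]'
python3 -m handwheel '[[[0,0,0],[0,0,-0.02],1],[[0,0,0],[0,0,-0.04],1],[[0,0,0],[0,0,-0.04],1],[[0,0,0],[0,0,-0.04],1],[[0,0,0],[0,0,-0.04],1]]'
python3 -m handwheel '[[[0,0,0],[0,0,-0.04],1],[[0,0,0],[0,0,-0.04],1],[[0,0,0],[0,0,-0.04],1],[[0,0,0],[0,0,-0.04],1],[[0,0,0],[0,0,-0.04],1]]'
python3 -m handwheel '[[[0,0,0],[-0.01,0,-0.04],1],[[0,0,0],[-0.01,0,-0.04],1],[[0,0,0],[-0.01,0,-0.04],1],[[0,0,0],[-0.01,0,-0.04],1],[[0,0,0],[-0.01,0,-0.04],1]]'
python3 -m handwheel '[[[0,0,0],[0,0,-0.04],1],[[0,0,0],[0,0,-0.04],1],[[0,0,0],[0,0,-0.02],1],[[0,0,0],[0,0,0],1],[[0,0,0],[0,0,0],1]]'
python3 sw.py 6 s8.png
```

```text
time: 14.35
tool_pos: [0.4972, 0.0536, 0.1655]
ee_rot: [3.142, 0.0, -0.06]
wrist_force: [-0.6, 0.1, -2.4]
width: 0.0136
finger_force: 30.0
time: 14.85
tool_pos: [0.4972, 0.0536, 0.1655]
ee_rot: [3.142, -0.0, -0.06]
wrist_force: [-0.4, 0.2, -1.4]
width: 0.0135
finger_force: 30.0
time: 15.35
tool_pos: [0.4971, 0.0536, 0.1562]
ee_rot: [3.141, 0.0, -0.06]
wrist_force: [0.6, -0.3, -1.6]
width: 0.0141
finger_force: 30.0
time: 15.85
tool_pos: [0.4972, 0.0535, 0.1464]
ee_rot: [3.141, -0.0, -0.06]
wrist_force: [-0.0, -0.6, -2.4]
width: 0.014
finger_force: 30.0
time: 16.35
tool_pos: [0.4946, 0.0536, 0.1363]
ee_rot: [3.141, -0.0, -0.06]
wrist_force: [-0.0, -0.4, -2.4]
width: 0.0136
finger_force: 30.0
time: 16.85
tool_pos: [0.4947, 0.0536, 0.1315]
ee_rot: [3.142, -0.0, -0.06]
wrist_force: [-0.0, 0.4, -2.3]
width: 0.0139
finger_force: 30.0
16.9 [ 0.4  0.7 -2.3] upper x 0.0117 bend x 0.0005 13 [0.4948 0.0536 0.1316]
16.95 [-0.8 -0.4 -1.2] upper x 0.0123 bend x 0.0018 10 [0.4948 0.0536 0.1316]
17.0 [-0.4  0.4 -2.3] upper x 0.012 bend x 0.0033 11 [0.4947 0.0536 0.1316]
17.05 [-0.6  0.2 -2.4] upper x 0.0125 bend x 0.0036 10 [0.4948 0.0535 0.1316]
17.1 [-0.7 -0.1 -0.8] upper x 0.0123 bend x 0.0008 11 [0.4948 0.0535 0.1316]
17.15 [-0.7  0.3 -2.2] upper x 0.0117 bend x 0.0001 11 [0.4947 0.0536 0.1316]
```

```bash
python3 -m handwheel '[[[0,0,0],[0,0,-0.03],1],[[0,0,0],[0,0,-0.03],1],[[0,0,0],[0,0,-0.03],1],[[0,0,0],[0,0,-0.03],1],[[0,0,0],[0,0,-0.03],1]]'
python3 -m handwheel '[[[0,0,0],[-0.02,0,-0.02],1],[[0,0,0],[-0.02,0,-0.02],1],[[0,0,0],[-0.02,0,-0.02],1],[[0,0,0],[-0.02,0,-0.02],1],[[0,0,0],[-0.02,0,-0.02],1]]'
python3 -m handwheel '[[[0,0,0],[-0.01,0,-0.02],1],[[0,0,0],[-0.01,0,-0.02],1],[[0,0,0],[-0.01,0,-0.02],1],[[0,0,0],[0,0,0],1],[[0,0,0],[0,0,0],1]]'
python3 sw.py 6 s9.png
```

```text
time: 17.65
tool_pos: [0.4946, 0.0535, 0.1238]
ee_rot: [3.142, 0.0, -0.06]
wrist_force: [-0.6, -0.2, -1.9]
width: 0.0135
finger_force: 30.0
time: 18.15
tool_pos: [0.4896, 0.0536, 0.119]
ee_rot: [3.142, -0.0, -0.06]
wrist_force: [-0.5, 0.4, -3.2]
width: 0.0139
finger_force: 30.0
time: 18.65
tool_pos: [0.4882, 0.0536, 0.116]
ee_rot: [3.142, 0.0, -0.06]
wrist_force: [0.1, -1.3, -1.5]
width: 0.0134
finger_force: 30.0
18.7 [-0.5  0.7 -2.3] upper x 0.0103 bend x -0.0039 11 [0.4882 0.0535 0.1161]
18.75 [-0.9 -0.2 -2.1] upper x 0.0115 bend x -0.0034 10 [0.4882 0.0535 0.1161]
18.8 [ 0.   0.2 -1.9] upper x 0.0113 bend x -0.0038 9 [0.4883 0.0535 0.1161]
18.85 [-0.4 -0.5 -2.2] upper x 0.0114 bend x -0.0031 9 [0.4883 0.0536 0.1161]
18.9 [ 0.1  0.3 -1.7] upper x 0.0117 bend x -0.0035 11 [0.4882 0.0536 0.1161]
18.95 [ 0.4  0.2 -1.9] upper x 0.0116 bend x -0.0035 11 [0.4882 0.0536 0.1161]
```

```bash
g(){ awk '/tool_pos/{z=$NF} /wrist_force/{print z,$0; f=$NF; sub("]","",f); exit (f+0>0.5)}'; }
python3 -m handwheel '[[[0,0,0],[0,0,-0.005],1],[[0,0,0],[0,0,-0.005],1],[[0,0,0],[0,0,-0.005],1],[[0,0,0],[0,0,-0.005],1],[[0,0,0],[0,0,-0.005],1]]'|g &&
python3 -m handwheel '[[[0,0,0],[0,0,-0.005],1],[[0,0,0],[0,0,-0.005],1],[[0,0,0],[0,0,-0.005],1],[[0,0,0],[0,0,-0.005],1],[[0,0,0],[0,0,-0.005],1]]'|g &&
python3 -m handwheel '[[[0,0,0],[0,0,-0.005],1],[[0,0,0],[0,0,-0.005],1],[[0,0,0],[0,0,-0.005],1],[[0,0,0],[0,0,-0.005],1],[[0,0,0],[0,0,-0.005],1]]'|g &&
python3 -m handwheel '[[[0,0,0],[0,0,-0.005],1],[[0,0,0],[0,0,-0.005],1],[[0,0,0],[0,0,-0.005],1],[[0,0,0],[0,0,-0.005],1],[[0,0,0],[0,0,-0.005],1]]'|g &&
python3 -m handwheel '[[[0,0,0],[0,0,-0.005],1],[[0,0,0],[0,0,-0.005],1],[[0,0,0],[0,0,-0.005],1],[[0,0,0],[0,0,-0.005],1],[[0,0,0],[0,0,-0.005],1]]'|g
python3 sw.py 3 s10.png
```

```text
0.1147] wrist_force: [-0.5, -0.3, -1.6]
0.1135] wrist_force: [0.5, -0.2, -2.2]
0.1123] wrist_force: [0.0, -0.1, -2.2]
0.111] wrist_force: [0.4, -0.9, -1.5]
0.11] wrist_force: [-0.1, 0.2, -0.5]
21.5 [ 0.4  0.3 -0.5] upper x 0.012 bend x -0.0034 9 [0.4884 0.0535 0.11  ]
21.55 [ 0.2  0.2 -1. ] upper x 0.0129 bend x -0.0015 8 [0.4884 0.0535 0.11  ]
21.6 [-1.3 -0.6 -1.1] upper x 0.012 bend x 0.0001 9 [0.4884 0.0535 0.11  ]
```

```bash
g(){ awk '/tool_pos/{z=$0} /wrist_force/{print z,$0; f=$NF; sub("]","",f); exit (f+0>3.5)}'; }
python3 -m handwheel '[[[0,0,0],[-0.005,0,-0.005],1],[[0,0,0],[-0.005,0,-0.005],1],[[0,0,0],[0,0,0],1]]'|g &&
python3 -m handwheel '[[[0,0,0],[-0.005,0,-0.005],1],[[0,0,0],[-0.005,0,-0.005],1],[[0,0,0],[0,0,0],1]]'|g &&
python3 -m handwheel '[[[0,0,0],[-0.005,0,-0.005],1],[[0,0,0],[-0.005,0,-0.005],1],[[0,0,0],[0,0,0],1]]'|g
python3 - <<'E'
from h import *
for i in range(4):
    snap('side'); o=robot.get_obs(); print(o['time'],np.round(o['wrist_force'],1),np.round(o['wrist_torque'],2),o['tool_pos'],o['ee_rot'])
E
```

```text
tool_pos: [0.488, 0.0535, 0.1096] wrist_force: [-0.3, 0.3, -0.5]
tool_pos: [0.4876, 0.0536, 0.1093] wrist_force: [-0.1, 0.0, 1.9]
tool_pos: [0.4871, 0.0536, 0.1088] wrist_force: [1.2, 0.3, 3.9]
22.55 [ 0.5 -0.2  4.1] [ 0.03 -0.31  0.03] [0.48705492 0.05362949 0.10871447] [-3.14151694e+00 -1.21543257e-03 -6.01501022e-02]
22.6 [-0.7  0.6  2.3] [-0.01 -0.37  0.1 ] [0.48699208 0.05361465 0.10862411] [-3.14150059e+00 -9.72051870e-04 -6.01812053e-02]
22.65 [0.2 0.2 3.1] [ 0.05 -0.33  0.14] [0.48694659 0.05363089 0.10859521] [-3.14152396e+00 -8.34008313e-04 -6.01405308e-02]
22.7 [1.  0.6 3.9] [ 0.01 -0.35  0.04] [0.48687882 0.05360728 0.10849349] [-3.14151094e+00 -6.12199128e-04 -6.02426312e-02]
```

```bash
python3 -m handwheel '[[[0,0,0],[0,0,-0.004],1],[[0,0,0],[0,0,-0.003],1],[[0,0,0],[0,0,0],1]]'
python3 - <<'E'
from h import *
F=[]
for i in range(6):
    snap('side'); o=robot.get_obs(); F.append(o['wrist_force'][2])
print(np.round(F,1),np.mean(F),np.round(o['wrist_torque'],2),o['tool_pos'])
E
```

```text
time: 23.0
tool_pos: [0.4867, 0.0536, 0.1079]
ee_rot: [3.142, 0.0, -0.06]
wrist_force: [-0.1, 1.5, 2.4]
width: 0.0137
finger_force: 30.0
[2.8 3.9 3.9 3.  2.9 3.3] 3.287142613788513 [ 0.1  -0.31  0.06] [0.48664636 0.05356772 0.1078743 ]
```

The pull saturates at about 5.4 N because the pan slips in the grip: the 105 mm lever gives about 0.34 N m. Swinging the pan about 22° handle-down around the bar brings the grip nearer under the bar and shortens the lever. I'll compute that arc, relaxed first by 1.5 mm.

```bash
python3 - <<'E'
import numpy as np
p=lambda t:np.array([-105*np.cos(t)+95*np.sin(t),-105*np.sin(t)-95*np.cos(t)])
T=np.radians(np.arange(0,23,2.2)); P=np.array([p(t) for t in T]); print(np.round(np.diff(P,axis=0)/50,3).tolist(), 2.2/90)
E
python3 -m handwheel '[[[0,0,0],[0,0,0.01],1],[[0,0,0],[0,0,0.01],1],[[0,0,0],[0,0,0.01],1],[[0,0,0],[0,0,0],1]]'
```

```text
[[0.074, -0.079], [0.077, -0.076], [0.08, -0.073], [0.083, -0.07], [0.086, -0.067], [0.088, -0.064], [0.091, -0.06], [0.093, -0.057], [0.095, -0.053], [0.097, -0.049]] 0.024444444444444446
time: 23.7
tool_pos: [0.486, 0.0535, 0.1086]
ee_rot: [3.141, 0.002, -0.06]
wrist_force: [0.9, 0.2, -0.2]
width: 0.014
finger_force: 30.0
```

```bash
python3 -m handwheel '[[[0,0,0],[0,0,0.01],1],[[0,0,0],[0,0,0.01],1],[[0,0,0],[0,0,0],1]]'
python3 -m handwheel '[[[-0.001,-0.024,0],[0.074,-0.004,-0.079],1],[[-0.002,-0.024,0],[0.077,-0.005,-0.076],1],[[0,0,0],[0,0,0],1]]'
python3 -m handwheel '[[[-0.001,-0.024,0],[0.08,-0.005,-0.073],1],[[-0.002,-0.025,0],[0.083,-0.005,-0.07],1],[[0,0,0],[0,0,0],1]]'
python3 - <<'E'
from h import *
F=[]
for i in range(3):
    snap('side'); o=robot.get_obs(); F.append(o['wrist_force'])
print(np.round(F,1).tolist(),np.round(o['wrist_torque'],2),o['tool_pos'],o['ee_rot'])
E
```

```text
time: 24.0
tool_pos: [0.486, 0.0534, 0.1096]
ee_rot: [3.141, 0.002, -0.061]
wrist_force: [0.2, -0.1, -1.0]
width: 0.0137
finger_force: 30.0
time: 24.3
tool_pos: [0.4929, 0.0531, 0.1016]
ee_rot: [3.141, -0.073, -0.06]
wrist_force: [-0.3, 0.2, -2.6]
width: 0.014
finger_force: 30.0
time: 24.6
tool_pos: [0.5012, 0.0526, 0.0948]
ee_rot: [3.141, -0.15, -0.06]
wrist_force: [-0.6, -0.5, -2.1]
width: 0.014
finger_force: 30.0
[[1.3, -0.1, -1.7], [-0.2, -0.5, -1.9], [0.2, 0.3, -2.4]] [ 0.04  0.36 -0.02] [0.50235318 0.05253828 0.09567726] [ 3.14118751 -0.15166167 -0.0602902 ]
```

```bash
python3 -m handwheel '[[[-0.001,-0.024,0],[0.086,-0.005,-0.067],1],[[-0.002,-0.025,0],[0.088,-0.005,-0.064],1],[[-0.001,-0.024,0],[0.091,-0.005,-0.06],1],[[0,0,0],[0,0,0],1]]'
python3 -m handwheel '[[[-0.002,-0.025,0],[0.093,-0.005,-0.057],1],[[-0.001,-0.024,0],[0.095,-0.006,-0.053],1],[[-0.002,-0.025,0],[0.097,-0.006,-0.049],1],[[0,0,0],[0,0,0],1],[[0,0,0],[0,0,0],1]]'
python3 sw.py 4 s11.png
python3 - <<'E'
from h import *
o=robot.get_obs();print(np.round(o['wrist_torque'],2),o['ee_rot'])
cv2.imwrite('pics/s11c.png',cv2.resize(cv2.imread('pics/s11.png')[120:230,260:380],None,fx=5,fy=5,interpolation=2))
E
```

```text
time: 25.15
tool_pos: [0.5148, 0.0519, 0.0854]
ee_rot: [-3.141, -0.265, -0.06]
wrist_force: [-0.1, 1.1, -2.7]
width: 0.014
finger_force: 30.0
time: 25.65
tool_pos: [0.5299, 0.051, 0.0783]
ee_rot: [3.141, -0.383, -0.06]
wrist_force: [0.1, 0.1, -1.8]
width: 0.0136
finger_force: 30.0
25.7 [-0.1 -0.4 -2. ] upper x 0.0117 bend x -0.0068 15 [0.5301 0.051  0.0785]
25.75 [-0.4  0.4 -1.7] upper x 0.0118 bend x -0.0064 11 [0.5303 0.051  0.0786]
25.8 [-0.1 -0.1 -2.2] upper x 0.0118 bend x -0.0064 15 [0.5303 0.051  0.0786]
25.85 [ 0.2 -0.5 -2.6] upper x 0.0111 bend x -0.0051 10 [0.5303 0.051  0.0785]
[ 0.06  0.5  -0.03] [ 3.14109419 -0.38405808 -0.06023264]
```

View pics/s11c.png

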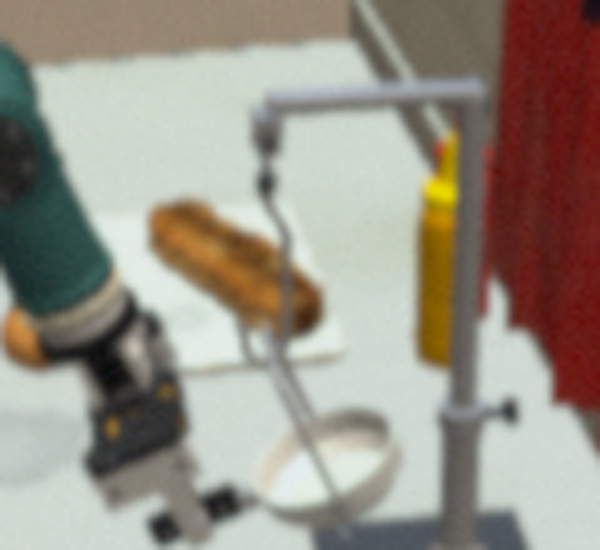

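The bar is still in the bend (crop about (275, 345)), the pan is tilted, and the gripper is clear of the hook. Now pulling down in small steps.

```bash
cat > f.py <<'E'
from h import *
F=[]
for i in range(3):
    snap('side'); o=robot.get_obs(); F.append(o['wrist_force'])
F=np.mean(F,0); print(round(o['time'],2),np.round(F,1),'hook~',round(F[2]+2.05,1),np.round(o['wrist_torque'],2),np.round(o['tool_pos'],4))
raise SystemExit(int(F[2]+2.05>4.0))
E
python3 -m handwheel '[[[0,0,0],[0,0,-0.01],1],[[0,0,0],[0,0,-0.01],1],[[0,0,0],[0,0,0],1]]'>/dev/null; python3 f.py &&
python3 -m handwheel '[[[0,0,0],[0,0,-0.007],1],[[0,0,0],[0,0,-0.007],1],[[0,0,0],[0,0,0],1]]'>/dev/null && python3 f.py &&
python3 -m handwheel '[[[0,0,0],[0,0,-0.007],1],[[0,0,0],[0,0,-0.007],1],[[0,0,0],[0,0,0],1]]'>/dev/null && python3 f.py &&
python3 -m handwheel '[[[0,0,0],[0,0,-0.007],1],[[0,0,0],[0,0,-0.007],1],[[0,0,0],[0,0,0],1]]'>/dev/null && python3 f.py &&
python3 -m handwheel '[[[0,0,0],[0,0,-0.007],1],[[0,0,0],[0,0,-0.007],1],[[0,0,0],[0,0,0],1]]'>/dev/null && python3 f.py
```

```text
26.3 [ 0.   0.2 -1.2] hook~ 0.9 [0.06 0.38 0.03] [0.53   0.051  0.0771]
26.75 [-0.3 -0.1  0.7] hook~ 2.7 [-0.03  0.25  0.01] [0.5303 0.051  0.0768]
27.2 [-0.2  0.   2.9] hook~ 5.0 [ 0.07 -0.16 -0.03] [0.5306 0.051  0.0765]
```

```bash
sed -i 's/>4.0/>6.8/' f.py
python3 -m handwheel '[[[0,0,0],[0,0,-0.005],1],[[0,0,0],[0,0,-0.005],1],[[0,0,0],[0,0,0],1]]'>/dev/null; python3 f.py &&
python3 -m handwheel '[[[0,0,0],[0,0,-0.005],1],[[0,0,0],[0,0,-0.005],1],[[0,0,0],[0,0,0],1]]'>/dev/null && python3 f.py &&
python3 -m handwheel '[[[0,0,0],[0,0,-0.005],1],[[0,0,0],[0,0,-0.005],1],[[0,0,0],[0,0,0],1]]'>/dev/null && python3 f.py
```

```text
27.65 [ 0.5 -0.1  5.4] hook~ 7.4 [-0.06 -0.36  0.01] [0.5308 0.051  0.0762]
```

```bash
python3 -m handwheel '[[[0,0,0],[0,0,-0.003],1],[[0,0,0],[0,0,0],1]]'>/dev/null; python3 f.py;python3 f.py
python3 -m handwheel '[[[0,0,0],[0,0,0],1],[[0,0,0],[0,0,0],1],[[0,0,0],[0,0,0],1]]'>/dev/null; python3 f.py
```

```text
28.0 [-0.2 -0.4  5.4] hook~ 7.4 [-0.02 -0.41  0.02] [0.5309 0.051  0.0762]
28.15 [0.1 0.  5.2] hook~ 7.2 [-0.   -0.42 -0.02] [0.5309 0.051  0.0762]
28.6 [-0.3  0.   4.7] hook~ 6.7 [ 0.   -0.37 -0.  ] [0.5309 0.051  0.0762]
```

```bash
python3 -m handwheel '[[[0,0,0],[0,0,-0.006],1],[[0,0,0],[0,0,-0.006],1]]'>/dev/null; python3 f.py
python3 -m handwheel '[[[0,0,0],[0,0,-0.006],1],[[0,0,0],[0,0,-0.006],1]]'>/dev/null; python3 f.py
```

```text
28.95 [-0.2 -0.3  6.3] hook~ 8.3 [-0.07 -0.55 -0.02] [0.5313 0.051  0.0761]
29.3 [-0.3  0.4  7.2] hook~ 9.3 [-0.03 -0.57 -0.01] [0.5317 0.051  0.0759]
```

Seated with about 8–9 N on the hook. Relaxing and swinging back to level.

```bash
python3 -m handwheel '[[[0,0,0],[0,0,0.02],1],[[0,0,0],[0,0,0.02],1],[[0,0,0],[0,0,0.01],1],[[0,0,0],[0,0,0],1]]'>/dev/null; python3 f.py
python3 -m handwheel '[[[0.002,0.025,0],[-0.097,0.006,0.049],1],[[0.001,0.024,0],[-0.095,0.006,0.053],1],[[0.002,0.025,0],[-0.093,0.005,0.057],1],[[0,0,0],[0,0,0],1]]'>/dev/null; python3 f.py
```

```text
29.85 [ 0.  -0.3  4.9] hook~ 6.9 [ 0.04 -0.37  0.05] [0.53   0.051  0.0764]
30.4 [-0.1 -0.5  2.6] hook~ 4.7 [-0.02 -0.11 -0.02] [0.5152 0.0518 0.0834]
```

```bash
python3 -m handwheel '[[[0,0,0],[0,0,0.015],1],[[0,0,0],[0,0,0.015],1],[[0,0,0],[0,0,0],1]]'>/dev/null; python3 f.py
python3 -m handwheel '[[[0.001,0.024,0],[-0.091,0.005,0.06],1],[[0.002,0.025,0],[-0.088,0.005,0.064],1],[[0.001,0.024,0],[-0.086,0.005,0.067],1],[[0,0,0],[0,0,0],1]]'>/dev/null; python3 f.py
python3 -m handwheel '[[[0.002,0.025,0],[-0.083,0.005,0.07],1],[[0.001,0.024,0],[-0.08,0.005,0.073],1],[[0,0,0],[0,0,0],1],[[0,0,0],[0,0,0],1]]'>/dev/null; python3 f.py
```

```text
30.85 [ 0.1  0.  -1.7] hook~ 0.3 [ 0.06  0.41 -0.06] [0.5146 0.0519 0.0845]
31.4 [ 0.  -0.5 -1.7] hook~ 0.3 [0.06 0.35 0.06] [0.502  0.0526 0.0946]
31.95 [-0.  -0.2 -1.8] hook~ 0.2 [0.06 0.28 0.01] [0.4938 0.0532 0.102 ]
```

```bash
python3 -m handwheel '[[[0.002,0.025,0],[-0.077,0.005,0.076],1],[[0.001,0.024,0],[-0.074,0.004,0.079],1],[[0,0,0],[0,0,0],1],[[0,0,0],[0,0,0],1]]'>/dev/null; python3 f.py
cat > lv.py <<'E'
from h import *
import sys
p,d=snap('side',sys.argv[1]); W=cloud('side',d).reshape(-1,3); o=robot.get_obs()
e=W-np.array([.5895,.0415,0]); ca,sa=np.cos(-.06),np.sin(-.06)
x=e[:,0]*ca+e[:,1]*sa; y=-e[:,0]*sa+e[:,1]*ca; z=e[:,2]
# near bail leg: y about -.054..-.03
k=(abs(x)<.04)&(y<-.036)&(y>-.066)&(z>.105)&(z<.2); print('bail leg slope dx/dz',k.sum(),np.polyfit(z[k],x[k],1))
k=(abs(x)<.035)&(y<-.004)&(y>-.035)&(z>.19)&(z<.225); print('bar',k.sum(),np.median(x[k]),np.median(z[k]))
print(o['ee_rot'],o['tool_pos'])
E
python3 lv.py s12.png; python3 sw.py 2 s13.png
```

```text
32.5 [ 0.1  0.3 -2.2] hook~ -0.2 [ 0.04  0.22 -0.  ] [0.4863 0.0536 0.1098]
bail leg slope dx/dz 74 [ 0.01044968 -0.00058324]
bar 15 -0.00040029085873160837 0.20777720444535808
[ 3.14139058e+00  1.67429809e-03 -6.02416365e-02] [0.48634225 0.05357826 0.10985063]
32.6 [ 0.2 -0.4 -1.3] upper x 0.0112 bend x -0.0068 10 [0.4864 0.0536 0.1099]
32.65 [ 0.4  0.1 -1.9] upper x 0.0111 bend x -0.007 10 [0.4864 0.0536 0.11  ]
```

```bash
python3 -m handwheel '[[[0,0,0],[0,0,-0.006],1],[[0,0,0],[0,0,-0.006],1],[[0,0,0],[0,0,0],1]]'>/dev/null
cat > pl.py <<'E'
from h import *
A=[];M=[]
for i in range(6):
    p,d=snap('side'); W=cloud('side',d).reshape(-1,3)
    e=W-np.array([.5895,.0415,0]); ca,sa=np.cos(-.06),np.sin(-.06)
    x=e[:,0]*ca+e[:,1]*sa; y=-e[:,0]*sa+e[:,1]*ca; z=e[:,2]; P=np.c_[x,z]
    A.append(P[(x>-.005)&(x<.035)&(abs(y)<.015)&(z>.218)&(z<.285)]); M.append(P[(abs(x-.135)<.03)&(abs(y)<.025)&(z>.17)&(z<.33)])
A=np.vstack(A);M=np.vstack(M)
fit=lambda P: cv2.fitLine(P.astype(np.float32),cv2.DIST_HUBER,0,.005,.005).ravel()
for n,P in (('back',A),('mast',M)):
    f=fit(P); print(n,len(P),'dx/dz',round(f[0]/f[1],4),'at',f[2:])
o=robot.get_obs(); print(o['time'],o['wrist_force'],o['tool_pos'])
E
python3 pl.py
```

```text
back 215 dx/dz 0.0158 at [0.01247001 0.25079376]
mast 1465 dx/dz 0.0025 at [0.13637546 0.25192478]
33.25 [ 0.0279264   0.14461749 -2.33729767] [0.48668663 0.05356444 0.10955888]
```

```bash
python3 -m handwheel '[[[0,0,0],[0.025,0,-0.006],1],[[0,0,0],[0.025,0,-0.006],1],[[0,0,0],[0,0,-0.006],1],[[0,0,0],[0,0,0],1]]'>/dev/null; python3 f.py
python3 -m handwheel '[[[0,0,0],[0,0,-0.006],1],[[0,0,0],[0,0,-0.003],1],[[0,0,0],[0,0,0],1]]'>/dev/null; python3 f.py; python3 pl.py; python3 lv.py s14.png
```

```text
33.8 [-0.  -0.3 -2.1] hook~ -0.1 [0.03 0.23 0.04] [0.4891 0.0536 0.1086]
34.25 [-0.1  0.  -1.8] hook~ 0.3 [ 0.07  0.18 -0.03] [0.4891 0.0536 0.1082]
back 316 dx/dz 0.0063 at [0.0145792  0.25500524]
mast 1466 dx/dz -0.0041 at [0.13590592 0.2523197 ]
34.55 [-0.52541099  0.16521099 -1.29415139] [0.48916609 0.05356323 0.10821187]
bail leg slope dx/dz 67 [ 0.03127913 -0.00080782]
bar 16 0.0030113040246440995 0.20602130616616565
[ 3.14138603e+00  1.56222917e-03 -6.02235543e-02] [0.48916079 0.05356918 0.10821074]
```

```bash
python3 -m handwheel '[[[0,0,0],[0,0,-0.006],1],[[0,0,0],[0,0,-0.004],1],[[0,0,0],[0,0,0],1]]'>/dev/null; python3 f.py;
python3 -m handwheel '[[[0,0,0],[0,0,-0.004],1],[[0,0,0],[0,0,0],1],[[0,0,0],[0,0,0],1]]'>/dev/null; python3 f.py
```

```text
35.05 [-0.2  0.2 -0.7] hook~ 1.3 [ 0.04  0.11 -0.01] [0.4893 0.0535 0.1079]
35.5 [-0.2 -0.1 -0.2] hook~ 1.9 [ 0.03  0.06 -0.03] [0.4893 0.0535 0.1077]
```

```bash
python3 -m handwheel '[[[0,0,0],[0,0,0],0.8],[[0,0,0],[0,0,0],0.7],[[0,0,0],[0,0,0],0.6],[[0,0,0],[0,0,0],0.5],[[0,0,0],[0,0,0],0.5]]'
python3 -m handwheel '[[[0,0,0],[0,0,0],0.5],[[0,0,0],[-0.1,0,0],0.5],[[0,0,0],[-0.3,0,0],0.5],[[0,0,0],[-0.4,0,0],0.5],[[0,0,0],[-0.4,0,0],0.5]]'
python3 -m handwheel '[[[0,0,0],[-0.4,0,0],0.5],[[0,0,0],[-0.4,0,0],0.5],[[0,0,0],[-0.2,0,0],0.5],[[0,0,0],[0,0,0],0.5],[[0,0,0],[0,0,0],0.5]]'
for i in 1 2 3 4 5 6 7; do python3 lv.py r$i.png; done | grep -v '\['; python3 sw.py 8 s15.png
python3 -c "
import cv2
a=cv2.imread('pics/s15.png')[120:230,260:380]
cv2.imwrite('pics/s15c.png',cv2.resize(a,None,fx=5,fy=5,interpolation=2))"
```

```text
time: 36.0
tool_pos: [0.4892, 0.0535, 0.1075]
ee_rot: [3.141, 0.002, -0.06]
wrist_force: [0.2, -0.7, 0.2]
width: 0.0458
finger_force: 0.0
time: 36.5
tool_pos: [0.4282, 0.0535, 0.1074]
ee_rot: [3.141, 0.002, -0.06]
wrist_force: [0.1, -0.7, 0.1]
width: 0.0467
finger_force: 0.0
time: 37.0
tool_pos: [0.3797, 0.0535, 0.1078]
ee_rot: [3.141, 0.0, -0.06]
wrist_force: [0.2, 0.1, 0.2]
width: 0.0469
finger_force: 0.0
bar 14 0.0014441603078675217 0.20510385462306174
bar 18 0.0024299975829575227 0.20638221649167054
bar 14 0.001777253656914566 0.20634571332458773
bar 13 0.000665414144957266 0.2068287721313855
bar 14 0.002263753145045424 0.20719972388512164
bar 14 0.000907198912711749 0.20422878617111256
bar 15 0.0003260597163669541 0.20615978266786372
37.4 [ 0.7 -0.4 -0.2] upper x 0.0114 bend x -0.0052 8 [0.3794 0.0535 0.1074]
37.45 [-0.  -0.   0.2] upper x 0.0116 bend x -0.0036 8 [0.3793 0.0535 0.1074]
37.5 [ 0.4 -0.6 -0.1] upper x 0.0117 bend x -0.0034 8 [0.3793 0.0536 0.1074]
37.55 [ 0.2  0.1 -0.2] upper x 0.0113 bend x -0.0032 11 [0.3792 0.0536 0.1075]
37.6 [ 0.2  0.6 -0.3] upper x 0.0114 bend x -0.0034 9 [0.3792 0.0536 0.1075]
37.65 [-0.2  0.  -0. ] upper x 0.0112 bend x -0.0035 8 [0.3792 0.0536 0.1075]
37.7 [0.7 0.6 0.1] upper x 0.0114 bend x -0.0067 8 [0.3792 0.0536 0.1075]
37.75 [-1.   0.6 -0.5] upper x 0.0115 bend x -0.0031 8 [0.3792 0.0536 0.1075]
```

View pics/s15c.png

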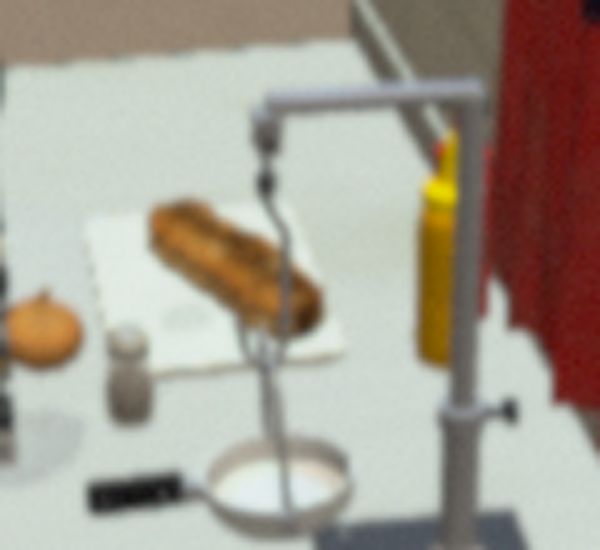

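The pan hangs in the bend (crop (268, 350)), the robot is clear, and the bail leans slightly. I'll let it settle and check the motion.

Run:
```python
from h import *
for i in range(24):
    p,d=snap('side','s16.png' if i==23 else None); W=cloud('side',d).reshape(-1,3)
    e=W-np.array([.5895,.0415,0]); ca,sa=np.cos(-.06),np.sin(-.06)
    x=e[:,0]*ca+e[:,1]*sa; y=-e[:,0]*sa+e[:,1]*ca; z=e[:,2]
    k=(abs(x)<.04)&(y<-.03)&(y>-.066)&(z>.112)&(z<.21)
    f=cv2.fitLine(np.c_[x,z][k].astype(np.float32),cv2.DIST_HUBER,0,.005,.005).ravel()
    h=(x>-.15)&(x<-.08)&(abs(y)<.02)&(z>.06)&(z<.15); q=cv2.fitLine(np.c_[x,z][h].astype(np.float32),cv2.DIST_HUBER,0,.005,.005).ravel()
    print(round(robot.get_obs()['time'],2),'bail',round(f[0]/f[1],3),'handle slope',round(q[1]/q[0],3),'handle z',np.median(z[h]).round(4))
```

```text
37.8 bail -0.063 handle slope 0.007 handle z 0.1049
37.85 bail -0.069 handle slope -0.075 handle z 0.1034
37.9 bail -0.082 handle slope 0.115 handle z 0.1033
37.95 bail -0.085 handle slope 0.07 handle z 0.1024
38.0 bail -0.096 handle slope 0.181 handle z 0.1031
38.05 bail -0.081 handle slope 0.081 handle z 0.1038
38.1 bail -0.078 handle slope -0.016 handle z 0.1029
38.15 bail -0.077 handle slope 0.087 handle z 0.1034
38.2 bail -0.064 handle slope 0.058 handle z 0.1039
38.25 bail -0.082 handle slope 0.06 handle z 0.1046
38.3 bail -0.068 handle slope 0.086 handle z 0.1037
38.35 bail -0.066 handle slope 0.049 handle z 0.1035
38.4 bail -0.079 handle slope 0.03 handle z 0.104
38.45 bail -0.067 handle slope 0.024 handle z 0.1047
38.5 bail -0.064 handle slope -0.099 handle z 0.105
38.55 bail -0.069 handle slope -0.013 handle z 0.1049
38.6 bail -0.06 handle slope 0.054 handle z 0.1052
38.65 bail -0.057 handle slope 0.146 handle z 0.1036
38.7 bail -0.051 handle slope 0.095 handle z 0.1038
38.75 bail -0.071 handle slope 0.055 handle z 0.1048
38.8 bail -0.04 handle slope 0.038 handle z 0.1034
38.85 bail -0.063 handle slope 0.075 handle z 0.1045
38.9 bail -0.067 handle slope 0.13 handle z 0.1036
38.95 bail -0.074 handle slope 0.197 handle z 0.1042
```

```bash
for i in 1 2 3 4 5 6; do python3 -m handwheel '[[[0,0,0],[0,0,0],0.5],[[0,0,0],[0,0,0],0.5],[[0,0,0],[0,0,0],0.5],[[0,0,0],[0,0,0],0.5],[[0,0,0],[0,0,0],0.5]]' >/dev/null; done
python3 - <<'E'
from h import *
B=[];X=[]
for i in range(16):
    p,d=snap('side','s17.png' if i==15 else None); W=cloud('side',d).reshape(-1,3)
    e=W-np.array([.5895,.0415,0]); ca,sa=np.cos(-.06),np.sin(-.06)
    x=e[:,0]*ca+e[:,1]*sa; y=-e[:,0]*sa+e[:,1]*ca; z=e[:,2]
    k=(abs(x)<.04)&(y<-.03)&(y>-.066)&(z>.112)&(z<.21)
    f=cv2.fitLine(np.c_[x,z][k].astype(np.float32),cv2.DIST_HUBER,0,.005,.005).ravel(); B.append(f[0]/f[1]); X.append(f[2])
print(np.round(B,3),np.round(X,4),robot.get_obs()['time'])
E
```

```text
[-0.08  -0.061 -0.083 -0.068 -0.073 -0.084 -0.057 -0.069 -0.053 -0.061
 -0.065 -0.043 -0.084 -0.062 -0.058 -0.077] [0.0043 0.0063 0.0044 0.004  0.0042 0.0035 0.0036 0.0026 0.0028 0.0031
 0.002  0.0021 0.0034 0.0034 0.0033 0.0024] 42.75
```

```bash
python3 -c "
from bench import robot
print(robot.close_job())"
```

```text
the job is handed in; nothing more can be done
None
```

The pan hangs still in the bend of the hook, tilted about 4° handle-down by its own balance, and the job is handed in at about 43 s; the seating pull averaged 7–9 N on the hook (three-reading means), with the pan tilted about 22° because pulling it level stopped at about 5.4 N as the handle slipped in the grip.

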